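# Check the dosing syringes and reject those that jam

## Robot

A 6-joint arm with a two-finger parallel gripper is mounted at the origin on the work surface. World frame = base frame: x ahead of the robot, y to its left, z up, the work surface at z = 0. Lengths are in m, angles in rad, forces in N, time in s.
With the tool pointing down it reaches from about 0.375 to 0.975 m from the base axis. Payload 3.8 kg.
Tool frame: the origin (TCP) lies midway between the tips of the shut fingers; the grasp point (between the pads) lies 19 mm behind it; z points along the fingers, y is the line along which they close (so a half turn about z gives the same grasp; the last joint's range is limited). The gripper opens to 85 mm and grips with 20 to 120 N. Pads are 22 mm wide; open, the fingers measure 114 mm over their backs; the gripper's body (76 mm by 85 mm) begins 54 mm behind the grasp point. The pads swing forward as they close: fully open they stand 13 mm farther back than shut.
Start: joints at [1.088, 0.264, 1.604, -0, 1.274, -0.037], TCP at [0.291, 0.609, 0.231] pointing down, gripper open.
Joint ranges: [-2.63, 2.63], [-0.94, 2.18], [0.31, 2.57], [-1.31, 4.45], [0, 2.66], [-2.55, 2.55]. Speed limits (rad/s): [2.57, 2.57, 3.14, 3.14, 3.14, 3.14].

## Interface

Orientations are given as a rotation vector (axis times angle).
In Python, from workcell import bot gives the robot as it stands.
- The arm moves only by the tool step_arm, never from a script. Its argument "motion" is a list of rows, each a list of 5 numbers: the finger opening in cm, from 0 to 8.54, then the shift along the tool's x, y, z in cm, then the turn about the tool's z in degrees. In form: [[claw, dx, dy, dz, twist], ...]. A call has 1 to 20 rows; each row is the pose to reach, as a shift and turn from the pose commanded when the call began, along the tool's axes at that moment; what a row does not reach only later rows make up. A row lasts 1/10 s, in which the tool goes at most 50 mm and 8.59 degrees, less where a joint would pass 70% of its speed; a pose out of reach is approached as far as the arm can. A call with a gripper value outside its range is refused whole. The fingers move at their own pace and stop on an object; "force" is the grip in N (left out, the last holds). Time passes only in rows, so rows that repeat a pose let the fingers close. It gives the time, the measured TCP pose, the force, the opening and the grip force at its end, in the units of the state.
- bot.read_state(): the state, without advancing time (a new reading comes with each control period).
- bot.read_camera(name): name is "scene" or "top" or "wrist"; returns (picture, depth): 400x640x3 uint8, red, green, blue; 400x640 float32, m along the optical axis (not along the pixel's ray), 0 where there is no reading.
- bot.calibration(name): a dict with "mtx" (3x3 intrinsics, pixels), "origin" and "orientation" of the camera in the world; the wrist camera has in their place "T_tool_cam" (4x4, takes a point from camera to tool coordinates, whose origin is the TCP and whose axes are the flange's). Camera axes: x right, y up, looking along -z (the intrinsics and any distortion apply to the point x, -y, -z); pixel columns grow to the right and rows downward; lengths in m; the calibration is good to about 2 mm. A picture is of the moment at which its call begins: read the wrist's pose just before it. calibration takes no time and is no camera call.
- bot.finish_job(): hands the job in; it is judged then, once.
The state is a dict: "time": time; "q": joint angles; "joint_vel": joint speeds; "joint_torque": joint torques, N m; "tool_pos": TCP position; "tcp_rot": TCP orientation; "wrist_force": force on the tool from outside, world axes, zero at the start; "torque": the same for the moment, N m; "width": opening from 0.0 (shut) to 1.0 (fully open); "grip_force": force on a finger pad.
Only numpy, scipy, OpenCV 4.12 (cv2) and the standard library are available. Lean on these libraries where they do the work, as an engineer would, in place of code of your own. Each camera call takes 0.05 s, during which the arm holds its last target. There are 200 camera calls.

## Task

Before today's dosing, press the plunger of each of the four syringes in the stand down through its stroke, as far as it goes under ordinary thumb pressure. Leave every syringe whose plunger goes fully home standing in its stand like that; take any whose plunger jams part-way out of the stand and set it down upright, plunger as far in as it went, in an empty compartment of the reject crate. Do not drop the syringes, and do not push aside or knock over the things around them.

Things in the scene. Friction and masses are not known exactly. Their poses are not given: they have to be found in the camera images.
- rack: Fixed aluminium syringe stand, 110 x 404 mm, 72 mm high: a base plate 8 mm thick and above it two guide plates (84 mm wide, the upper one's top at 72 mm) with five holes of 41 mm in a row along the stand's y axis at y = -152, -76, 0, 76 and 152 mm, x = 0. Origin: centre of its underside, on the desk. Four holes hold the syringes, the fifth a sample tube; which is where varies.
- syringe1: Opaque white syringe with grey plunger, origin at the centre of its foot, z up its axis. Barrel 36 mm in diameter, 115 mm long, on a flat tip cap 26 mm across and 12 mm high; in the stand the foot is 8 mm above the desk. At the barrel's top a finger flange 6 mm thick, 36 mm along x, 58 mm along y. About 140 g; lifts straight up out of its hole.
- barrel1 (a point): Centre of the barrel of syringe 1, on its axis, 70 mm above its foot and 57 mm below the top of the flange; axes as the syringe's. Grip the barrel across x, close below or at the flange. It stands up by itself when set down upright.
- thumb1 (a point): Centre of the top of syringe 1's thumb rest (disc of 36 mm) on the plunger. No spring. Height above the barrel point: 110 to 122 mm at the start, 67 mm fully home (10 mm over the flange). A free plunger slides with a steady drag of 4 to 8 N; dried paste, out of sight in some barrels, stops one hard 10 to 25 mm short of home. Which barrels changes each time.
- syringe2: The same on syringe 2, which is like syringe 1.
- barrel2 (a point): The same on syringe 2, which is like syringe 1.
- thumb2 (a point): The same on syringe 2, which is like syringe 1.
- syringe3: The same on syringe 3, which is like syringe 1.
- barrel3 (a point): The same on syringe 3, which is like syringe 1.
- thumb3 (a point): The same on syringe 3, which is like syringe 1.
- syringe4: The same on syringe 4, which is like syringe 1.
- barrel4 (a point): The same on syringe 4, which is like syringe 1.
- thumb4 (a point): The same on syringe 4, which is like syringe 1.
- crate: Fixed open plastic crate for rejects, 170 x 170 mm and 70 mm high, walls, floor and the two crossing dividers 5 mm thick, dividers as high as the walls: four compartments about 77 mm square, centred at x, y = +-41 mm of its frame. Origin: centre of its underside, on the desk. One compartment holds a jar, the others are empty.
- jar_mid (a point): Centre of a glass jar, 56 mm in diameter, 62 mm high, standing in one compartment of the crate (x = y = +41 mm of the crate). A bystander.
- tube_mid (a point): Centre of a plain capped sample tube without a plunger, 34 mm in diameter (cap 40 mm), 122 mm high, standing in the stand. A bystander.
- stone1_mid (a point): Centre of a stone sample block 35 x 75 x 110 mm standing on the desk. A bystander.
- reagent_mid (a point): Centre of an amber bottle, 62 mm in diameter, 130 mm high. A bystander.

How it is judged:
By the outcome, as a careful person would: the job done as asked, in the order asked, and still so for the second after the job is handed in, with the robot touching nothing.
It also fails if it takes over 72 s, if anything falls off the work surface, if the arm or the gripper's body presses on something with over 40 N, if the wrist force passes 120 N, or if a joint passes its speed limit or range.

## Working session

There is one attempt and no reset: what is moved stays moved. The work goes in short steps, Python scripts to look and compute and a tool call to move; the robot and the scene stay as the last step left them, time stands still between calls to the robot, and variables do not carry over. Pictures are saved under pics/ and viewed, at most 10 in all, crops included, and the job is handed in when it is done.

Besides the shell and the picture viewer there is one more tool, called after "Call:" by a JSON object that holds its "fn" and its "kwargs", one argument or row to a line. step_arm: Moves the arm, as the interface text tells. Its arguments: {"type":"object","properties":{"motion":{"type":"array","items":{"type":"array","items":{"type":"number"}}},"force":{"type":"number"}},"required":["motion"]}

```bash
mkdir -p pics; cat > h.py <<'E'
import numpy as np, cv2
from scipy.spatial.transform import Rotation as R
from workcell import bot
def rot(o):
    o=np.array(o,float)
    return o if o.shape==(3,3) else (R.from_rotvec(o).as_matrix() if o.size==3 else R.from_quat(o).as_matrix())
def grab(name):
    s=bot.read_state(); im,d=bot.read_camera(name); c=bot.calibration(name)
    if name=="wrist":
        T=np.eye(4);T[:3,:3]=rot(s["tcp_rot"]);T[:3,3]=s["tool_pos"];T=T@np.array(c["T_tool_cam"])
    else:
        T=np.eye(4);T[:3,:3]=rot(c["orientation"]);T[:3,3]=c["origin"]
    return im,d,np.array(c["mtx"]),T,s
def cloud(d,K,T):
    v,u=np.mgrid[:d.shape[0],:d.shape[1]]
    p=np.stack([(u-K[0,2])/K[0,0]*d,-(v-K[1,2])/K[1,1]*d,-d],-1)
    P=p@T[:3,:3].T+T[:3,3]; P[d==0]=np.nan
    return P
def save(n,im): cv2.imwrite("pics/"+n,im[:,:,::-1])
E
python3 - <<'E'
from h import *
for n in("top","scene"):
    im,d,K,T,s=grab(n); save(n+"0.png",im); np.savez(n+"0.npz",im=im,d=d,K=K,T=T)
    c=bot.calibration(n);print(n,c, (d==0).mean())
print(s); print(bot.calibration("wrist"))
E
```

```text
top {'mtx': array([[485.74194394,   0.        , 319.32502926],
       [  0.        , 485.74194394, 194.99727454],
       [  0.        ,   0.        ,   1.        ]]), 'origin': array([0.27433662, 0.04705489, 1.36463551]), 'orientation': array([ 0.18347812, -0.20396761, -1.64620691])} 0.00396484375
scene {'mtx': array([[421.24958949,   0.        , 326.42282351],
       [  0.        , 421.24958949, 198.93037882],
       [  0.        ,   0.        ,   1.        ]]), 'origin': array([1.17831806, 0.1051904 , 1.0942178 ]), 'orientation': array([0.45379519, 0.49880609, 1.65847266])} 0.0042421875
{'time': 0.05, 'q': array([ 1.08809712e+00,  2.64736138e-01,  1.60534017e+00,  3.68594780e-05,
        1.27369992e+00, -3.69325059e-02]), 'joint_vel': array([-6.18271513e-05,  1.52454557e-04,  3.41685750e-04,  5.95346447e-04,
        8.53579313e-06,  9.09246512e-04]), 'joint_torque': array([ 3.69147774e-04, -5.17022038e+01, -3.68842971e+01, -5.58272745e-05,
        6.99620912e-03, -9.02576147e-06]), 'tool_pos': array([0.2907055 , 0.60840265, 0.22999176]), 'tcp_rot': array([-0.69431038, -3.06329698,  0.00329999]), 'wrist_force': array([ 0.1110506 , -0.05990727, -1.18662147]), 'torque': array([0.00041907, 0.05584415, 0.02604881]), 'grip_force': 0.0, 'width': 1.0024824983003953}
{'mtx': array([[340.68498446,   0.        , 316.63075657],
       [  0.        , 340.68498446, 197.24673294],
       [  0.        ,   0.        ,   1.        ]]), 'T_tool_cam': array([[-4.54425339e-06,  9.49822218e-01,  3.12790271e-01,
         8.20882015e-02],
       [ 9.99999439e-01,  3.35573575e-04, -1.00447813e-03,
         2.99731449e-05],
       [-1.05903980e-03,  3.12790091e-01, -9.49821687e-01,
        -1.42726477e-01],
       [ 0.00000000e+00,  0.00000000e+00,  0.00000000e+00,
         1.00000000e+00]])}
```

View pics/top0.png

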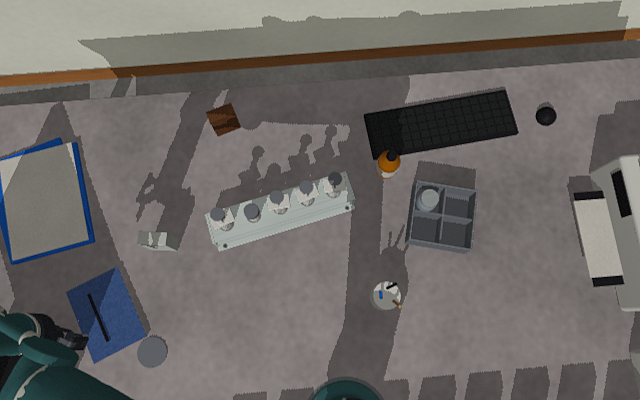

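View pics/scene0.png

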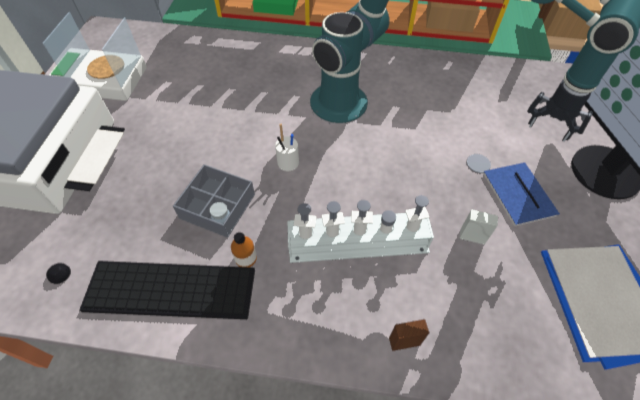

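The top view shows the stand with its lower-left end at (218,230) and upper-right end at (345,195). The tube is in the second hole from the left at (252,212), and the syringes are at (218,215), (278,203), (307,190) and (335,180). The crate is at (443,215) with the jar in its upper-left compartment at (428,200). The amber bottle is at (388,163) and the stone at (157,240). The scene view agrees with this.

```bash
python3 - <<'E'
from h import *
def cl(m,P,amin=15):
    n,l,st,c=cv2.connectedComponentsWithStats(m.astype(np.uint8))
    for i in range(1,n):
        if st[i,4]>=amin:
            q=P[l==i]; print(' ',c[i].round(),st[i,4],'med',np.nanmedian(q,0).round(4),'mid',((q.min(0)+q.max(0))/2).round(4),'ext',np.ptp(q,axis=0).round(3))
for n in("top","scene"):
    z=np.load(n+"0.npz");P=cloud(z['d'],z['K'],z['T']);Z=P[...,2]
    box=(P[...,0]>.3)&(P[...,0]<.85)&(abs(P[...,1])<.45)
    print(n,'desk',np.nanmedian(Z[box&(abs(Z)<.02)]))
    print('thumbs');cl(box&(Z>.165)&(Z<.23),P)
    print('plate');m=box&(abs(Z-.072)<.006);cl(m,P,150)
    k,l,st,c=cv2.connectedComponentsWithStats(m.astype(np.uint8))
    for i in range(1,k):
        if st[i,4]>300: print(cv2.minAreaRect(P[l==i][:,:2].astype(np.float32)*1000))
    print('tall');cl(box&(Z>.09),P,25)
E
```

```text
top desk 0.0007340831103024303
thumbs
  [335. 178.] 154 med [ 0.6059 -0.0226  0.1933] mid [ 0.6068 -0.0224  0.1929] ext [0.035 0.034 0.011]
  [306. 186.] 158 med [0.5896 0.0506 0.1947] mid [0.5904 0.0507 0.1932] ext [0.035 0.035 0.014]
  [276. 196.] 155 med [0.5724 0.1263 0.1912] mid [0.5731 0.126  0.1906] ext [0.036 0.033 0.013]
  [217. 213.] 162 med [0.5395 0.2734 0.1974] mid [0.5397 0.2733 0.1971] ext [0.036 0.035 0.013]
plate
  [279. 210.] 2626 med [0.5623 0.1423 0.0721] mid [0.5735 0.1255 0.072 ] ext [0.168 0.411 0.012]
  [444. 215.] 469 med [ 0.5103 -0.3183  0.0706] mid [ 0.5143 -0.3151  0.072 ] ext [0.202 0.205 0.012]
  [430. 197.] 186 med [ 0.5647 -0.2865  0.0685] mid [ 0.5649 -0.2862  0.0707] ext [0.047 0.048 0.009]
((573.2666015625, 125.62753295898438), (85.47908020019531, 403.8722839355469), 12.770933151245117)
((514.5968017578125, -315.54718017578125), (171.00186157226562, 170.87107849121094), 75.32492065429688)
tall
  [220. 116.] 269 med [0.8371 0.276  0.1087] mid [0.8341 0.2719 0.1036] ext [0.032 0.079 0.027]
  [390. 158.] 249 med [ 0.6701 -0.1812  0.1047] mid [ 0.6752 
[... 1740 characters left out ...]
052 0.065 0.11 ]
  [362. 215.] 476 med [0.5776 0.1286 0.1357] mid [0.5736 0.1283 0.1428] ext [0.043 0.059 0.105]
  [333. 217.] 479 med [0.5962 0.0541 0.1357] mid [0.5922 0.0536 0.1447] ext [0.052 0.062 0.109]
  [304. 219.] 474 med [ 0.6118 -0.0192  0.1358] mid [ 0.606  -0.0205  0.1441] ext [0.04  0.059 0.107]
  [473. 217.] 139 med [0.5122 0.4364 0.1085] mid [0.5052 0.4371 0.102 ] ext [0.039 0.026 0.023]
  [388. 218.] 222 med [0.5644 0.2    0.1281] mid [0.5565 0.2012 0.1121] ext [0.041 0.04  0.043]
  [241. 242.] 268 med [ 0.6846 -0.1777  0.1046] mid [ 0.6784 -0.1816  0.1129] ext [0.045 0.05  0.046]
  [414. 325.] 285 med [0.8404 0.2818 0.1094] mid [0.8347 0.2752 0.1025] ext [0.03  0.081 0.024]
```

```bash
cat >> h.py <<'E'
C=np.array([.5733,.1268]); YR=np.array([-.219,.9757])
H={'A':C+.152*YR,'B':C,'C':C-.076*YR,'D':C-.152*YR}
def go(x,y,z,yaw=None):
    "shift in tool axes (cm) and twist (deg) to TCP x,y,z with closing line at world yaw (deg)"
    s=bot.read_state(); M=rot(s["tcp_rot"])
    d=M.T@(np.array([x,y,z])-s["tool_pos"])*100
    a=np.degrees(np.arctan2(M[1,1],M[0,1])); t=0 if yaw is None else (a-yaw+90)%180-90
    print('shift',d.round(2),'twist',round(t,1),'yaw now',a.round(1),'tilt',M[:,2].round(4),'pos',np.round(s["tool_pos"],4))
E
python3 - <<'E'
from h import *
Ps=[]
for n in("top","scene"):
    z=np.load(n+"0.npz");P=cloud(z['d'],z['K'],z['T']).reshape(-1,3)
    P[:,1]+= .0012 if n=="top" else -.0012
    Ps.append(P)
P=np.vstack(Ps)
for k,h in H.items():
    q=P[(abs(P[:,2]-.134)<.004)&(np.hypot(*(P[:,:2]-h).T)<.038)]
    w,V=np.linalg.eigh(np.cov(q[:,:2].T)); v=V[:,1]*np.sign(V[1,1])
    r=cv2.minAreaRect((q[:,:2]*1000).astype(np.float32))
    print(k,h.round(4),len(q),'long axis deg from rack y',np.degrees(np.arctan2(v[1],v[0]))-102.65,r)
go(*H['A'],.24,12.7)
E
```

```text
A [0.54   0.2751] 382 long axis deg from rack y 8.214549855560605 ((540.196533203125, 274.80560302734375), (37.40230941772461, 58.40999221801758), 19.5111026763916)
B [0.5733 0.1268] 390 long axis deg from rack y -6.822291511136768 ((572.7920532226562, 127.42665100097656), (38.8247184753418, 57.55570602416992), 6.234101295471191)
C [0.5899 0.0526] 385 long axis deg from rack y 3.5482361503759137 ((591.3040771484375, 51.744773864746094), (37.89509582519531, 58.27731704711914), 19.020313262939453)
D [ 0.6066 -0.0215] 378 long axis deg from rack y -10.062714059577843 ((606.1815795898438, -21.90411949157715), (37.8603401184082, 58.16210174560547), 2.9001312255859375)
shift [-36.86 -19.33  -0.96] twist 51.8 yaw now 64.5 tilt [-9.0e-04 -1.8e-03 -1.0e+00] pos [0.2908 0.6084 0.2301]
```

Call:
{"fn": "step_arm", "kwargs": {
  "motion": [
    [0, 0, 0, -2, 0],
    [0, 0, 0, -3, 0]
  ],
  "force": 40
}}

```text
time: 0.3
tool_pos: [0.2911, 0.6091, 0.2617]
tcp_rot: [0.694, 3.064, -0.0]
wrist_force: [0.9, -0.7, 1.1]
width: 0.691
grip_force: 0.0
```

Call:
{"fn": "step_arm", "kwargs": {
  "motion": [
    [0, -4, -2, 0, 6],
    [0, -8, -4, 0, 12],
    [0, -12, -6.5, 0, 18],
    [0, -16, -8.5, 0, 25],
    [0, -20, -10.5, 0, 32],
    [0, -24, -12.5, 0, 40],
    [0, -28, -14.5, 0, 48],
    [0, -32, -17, 0, 51.8],
    [0, -35.5, -18.7, 0, 51.8],
    [0, -36.9, -19.4, 1, 51.8],
    [0, -36.9, -19.4, 2, 51.8],
    [0, -36.9, -19.4, 2, 51.8]
  ]
}}

```text
time: 1.5
tool_pos: [0.5386, 0.2749, 0.2385]
tcp_rot: [-1.962, -2.45, 0.006]
wrist_force: [-0.1, -0.3, 0.5]
width: 0.0
grip_force: 0.0
```

```bash
python3 - <<'E'
from h import *
im,d,K,T,s=grab("wrist"); save("w1.png",im); P=cloud(d,K,T)
print(s['tool_pos'],s['wrist_force'],s['width'])
m=(P[...,2]>.165)&(P[...,2]<.215)
n,l,st,c=cv2.connectedComponentsWithStats(m.astype(np.uint8))
for i in range(1,n):
    if st[i,4]>80: q=P[l==i]; print(c[i].round(),st[i,4],((q.min(0)+q.max(0))/2).round(4),np.ptp(q,axis=0).round(3),np.median(q,0).round(4))
go(*H['A'],.2,12.7)
E
```

```text
[0.53855216 0.27486932 0.23848385] [-0.05128698 -0.346574    0.46088649] 2.559477076536458e-05
[320. 224.] 2545 [0.5384 0.2785 0.1823] [0.035 0.033 0.035] [0.5377 0.2794 0.1971]
shift [-0.07  0.14  3.94] twist -0.0 yaw now 12.7 tilt [-3.6e-03 -7.0e-04 -1.0e+00] pos [0.5386 0.2755 0.2394]
```

Call:
{"fn": "step_arm", "kwargs": {
  "motion": [
    [0, -0.05, 0.1, 2, 0],
    [0, -0.05, 0.1, 3.5, 0],
    [0, -0.05, 0.1, 4.2, 0],
    [0, -0.05, 0.1, 4.8, 0],
    [0, -0.05, 0.1, 5.4, 0],
    [0, -0.05, 0.1, 6, 0],
    [0, -0.05, 0.1, 6.4, 0],
    [0, -0.05, 0.1, 6.7, 0]
  ]
}}

```text
time: 2.35
tool_pos: [0.5416, 0.2747, 0.1744]
tcp_rot: [1.963, 2.453, 0.001]
wrist_force: [-0.6, -0.2, 4.3]
width: 0.001
grip_force: 2.0
```

Call:
{"fn": "step_arm", "kwargs": {
  "motion": [
    [0, 0, 0, 0.1, 0],
    [0, 0, 0, 0.2, 0],
    [0, 0, 0, 0.3, 0]
  ]
}}

```text
time: 2.65
tool_pos: [0.5416, 0.2746, 0.1715]
tcp_rot: [1.963, 2.453, 0.001]
wrist_force: [-0.8, 0.3, 3.2]
width: 0.0
grip_force: 1.9
```

Call:
{"fn": "step_arm", "kwargs": {
  "motion": [
    [0, 0, 0, 0.1, 0],
    [0, 0, 0, 0.2, 0],
    [0, 0, 0, 0.3, 0],
    [0, 0, 0, 0.4, 0]
  ]
}}

```text
time: 3.05
tool_pos: [0.5414, 0.2746, 0.1672]
tcp_rot: [1.963, 2.453, 0.0]
wrist_force: [-1.2, 0.6, 4.0]
width: 0.0
grip_force: 1.9
```

Call:
{"fn": "step_arm", "kwargs": {
  "motion": [
    [0, 0, 0, 0.1, 0],
    [0, 0, 0, 0.2, 0],
    [0, 0, 0, 0.3, 0]
  ]
}}

```text
time: 3.35
tool_pos: [0.5414, 0.2746, 0.1642]
tcp_rot: [-1.963, -2.453, 0.0]
wrist_force: [-0.4, 1.0, 3.7]
width: -0.001
grip_force: 1.9
```

Call:
{"fn": "step_arm", "kwargs": {
  "motion": [
    [0, 0, 0, 0.1, 0],
    [0, 0, 0, 0.2, 0],
    [0, 0, 0, 0.3, 0]
  ]
}}

```text
time: 3.65
tool_pos: [0.5414, 0.2746, 0.1612]
tcp_rot: [-1.963, -2.453, 0.0]
wrist_force: [-1.8, 0.5, 3.9]
width: -0.003
grip_force: 1.9
```

Call:
{"fn": "step_arm", "kwargs": {
  "motion": [
    [0, 0, 0, 0.1, 0],
    [0, 0, 0, 0.2, 0],
    [0, 0, 0, 0.3, 0],
    [0, 0, 0, 0.4, 0]
  ]
}}

```text
time: 4.05
tool_pos: [0.5414, 0.2746, 0.1572]
tcp_rot: [1.963, 2.453, 0.0]
wrist_force: [-1.1, -0.0, 4.2]
width: 0.003
grip_force: 1.9
```

Call:
{"fn": "step_arm", "kwargs": {
  "motion": [
    [0, 0, 0, 0.1, 0],
    [0, 0, 0, 0.2, 0],
    [0, 0, 0, 0.3, 0]
  ]
}}

```text
time: 4.35
tool_pos: [0.5429, 0.2753, 0.1566]
tcp_rot: [1.962, 2.451, 0.006]
wrist_force: [-0.6, -0.7, 14.1]
width: 0.0
grip_force: 7.1
```

Call:
{"fn": "step_arm", "kwargs": {
  "motion": [
    [0, 0, 0, 0.1, 0],
    [0, 0, 0, 0.2, 0],
    [0, 0, 0, 0.3, 0]
  ]
}}

```text
time: 4.65
tool_pos: [0.5448, 0.2761, 0.1566]
tcp_rot: [1.96, 2.45, 0.013]
wrist_force: [-1.7, -1.1, 21.6]
width: -0.003
grip_force: 11.3
```

Call:
{"fn": "step_arm", "kwargs": {
  "motion": [
    [0, 0, 0, -3, 0],
    [0, 0, 0, -7, 0],
    [0, 0, 0, -8.5, 0],
    [0, 0, 0, -8.5, 0]
  ]
}}

```text
time: 5.05
tool_pos: [0.543, 0.2752, 0.239]
tcp_rot: [1.961, 2.451, 0.007]
wrist_force: [-0.3, -0.9, 0.3]
width: 0.0
grip_force: 0.0
```

Call:
{"fn": "step_arm", "kwargs": {
  "motion": [
    [0, -4, 0, 0, 0],
    [0, -8, 0, 0, 0],
    [0, -12, 0, 0, 0],
    [0, -15.2, 0, 0, 0],
    [0, -15.2, 0, 0, 0]
  ]
}}

```text
time: 5.55
tool_pos: [0.5739, 0.1224, 0.2331]
tcp_rot: [-1.967, -2.447, 0.007]
wrist_force: [0.3, 0.8, -0.0]
width: -0.002
grip_force: 0.0
```

```bash
cat >> h.py <<'E'
def thumb():
    im,d,K,T,s=grab("wrist"); P=cloud(d,K,T)
    m=(P[...,2]>.14)&(P[...,2]<.215)&(np.hypot(P[...,0]-s['tool_pos'][0],P[...,1]-s['tool_pos'][1])<.05)
    n,l,st,c=cv2.connectedComponentsWithStats(m.astype(np.uint8))
    for i in range(1,n):
        if st[i,4]>80: q=P[l==i]; q=q[q[:,2]>np.percentile(q[:,2],90)-.004]; print('thumb',c[i].round(),len(q),((q.min(0)+q.max(0))/2).round(4),np.ptp(q,axis=0).round(3))
    return im
E
python3 - <<'E'
from h import *
thumb(); go(*H['B'],.172,12.7)
E
```

```text
thumb [317. 216.] 2718 [0.5711 0.1301 0.1906] [0.035 0.035 0.005]
shift [0.25 0.04 6.13] twist -0.2 yaw now 12.5 tilt [-4.3e-03 -7.0e-04 -1.0e+00] pos [0.5737 0.1243 0.2333]
```

Call:
{"fn": "step_arm", "kwargs": {
  "motion": [
    [0, 0.4, 0, 2, 0],
    [0, 0.4, 0, 3.4, 0],
    [0, 0.4, 0, 4.0, 0],
    [0, 0.4, 0, 4.5, 0],
    [0, 0.4, 0, 5.0, 0],
    [0, 0.4, 0, 5.5, 0],
    [0, 0.4, 0, 5.9, 0],
    [0, 0.4, 0, 6.1, 0]
  ]
}}

```text
time: 6.4
tool_pos: [0.5752, 0.1309, 0.1772]
tcp_rot: [1.961, 2.452, 0.004]
wrist_force: [-0.6, 0.2, 6.7]
width: -0.001
grip_force: 3.2
```

Call:
{"fn": "step_arm", "kwargs": {
  "motion": [
    [0, 0, 0, 0.1, 0],
    [0, 0, 0, 0.2, 0],
    [0, 0, 0, 0.3, 0],
    [0, 0, 0, 0.4, 0]
  ]
}}

```text
time: 6.8
tool_pos: [0.5754, 0.131, 0.1736]
tcp_rot: [1.961, 2.451, 0.005]
wrist_force: [-0.4, 0.5, 5.4]
width: -0.005
grip_force: 3.1
```

Call:
{"fn": "step_arm", "kwargs": {
  "motion": [
    [0, 0, 0, 0.1, 0],
    [0, 0, 0, 0.2, 0],
    [0, 0, 0, 0.3, 0],
    [0, 0, 0, 0.4, 0]
  ]
}}

```text
time: 7.2
tool_pos: [0.5754, 0.131, 0.1696]
tcp_rot: [1.961, 2.451, 0.005]
wrist_force: [0.1, -0.4, 6.2]
width: -0.001
grip_force: 3.1
```

Call:
{"fn": "step_arm", "kwargs": {
  "motion": [
    [0, 0, 0, 0.1, 0],
    [0, 0, 0, 0.2, 0],
    [0, 0, 0, 0.3, 0],
    [0, 0, 0, 0.4, 0]
  ]
}}

```text
time: 7.6
tool_pos: [0.5769, 0.1313, 0.1677]
tcp_rot: [1.959, 2.45, 0.009]
wrist_force: [-1.4, -0.6, 16.2]
width: 0.0
grip_force: 7.8
```

Call:
{"fn": "step_arm", "kwargs": {
  "motion": [
    [0, 0, 0, 0.1, 0],
    [0, 0, 0, 0.2, 0],
    [0, 0, 0, 0.3, 0],
    [0, 0, 0, 0.4, 0]
  ]
}}

```text
time: 8.0
tool_pos: [0.5797, 0.1318, 0.1676]
tcp_rot: [1.956, 2.446, 0.018]
wrist_force: [-1.3, 0.1, 25.7]
width: 0.002
grip_force: 13.3
```

Call:
{"fn": "step_arm", "kwargs": {
  "motion": [
    [0, 0, 0, -3, 0],
    [0, 0, 0, -6, 0],
    [0, 0, 0, -7.5, 0],
    [0, 0, 0, -7.5, 0]
  ]
}}

```text
time: 8.4
tool_pos: [0.5759, 0.1308, 0.2376]
tcp_rot: [1.96, 2.45, 0.008]
wrist_force: [-0.3, 1.1, 0.7]
width: -0.005
grip_force: 0.0
```

Call:
{"fn": "step_arm", "kwargs": {
  "motion": [
    [0, -4, -0.2, 0, 0],
    [0, -7, -0.2, 0, 0],
    [0, -7.9, -0.2, 0, 0],
    [0, -7.9, -0.2, 0, 0]
  ]
}}

```text
time: 8.8
tool_pos: [0.5886, 0.0517, 0.2324]
tcp_rot: [-1.964, -2.449, 0.003]
wrist_force: [0.3, 1.2, -0.6]
width: -0.003
grip_force: 0.0
```

```bash
python3 - <<'E'
from h import *
thumb(); go(*H['C'],.172,12.7)
E
```

```text
thumb [321. 225.] 2503 [0.5891 0.0554 0.194 ] [0.035 0.033 0.005]
shift [-0.04  0.15  6.07] twist -0.1 yaw now 12.6 tilt [-2.5e-03  6.0e-04 -1.0e+00] pos [0.5885 0.0527 0.2327]
```

Call:
{"fn": "step_arm", "kwargs": {
  "motion": [
    [0, 0, 0, 1.8, 0],
    [0, 0, 0, 3.2, 0],
    [0, 0, 0, 3.9, 0],
    [0, 0, 0, 4.5, 0],
    [0, 0, 0, 5.0, 0],
    [0, 0, 0, 5.5, 0],
    [0, 0, 0, 5.9, 0],
    [0, 0, 0, 6.1, 0]
  ]
}}

```text
time: 9.65
tool_pos: [0.5897, 0.0529, 0.1739]
tcp_rot: [1.962, 2.452, 0.001]
wrist_force: [-0.4, 0.4, 4.2]
width: -0.005
grip_force: 2.4
```

Call:
{"fn": "step_arm", "kwargs": {
  "motion": [
    [0, 0, 0, 0.1, 0],
    [0, 0, 0, 0.2, 0],
    [0, 0, 0, 0.3, 0],
    [0, 0, 0, 0.4, 0],
    [0, 0, 0, 0.5, 0]
  ]
}}

```text
time: 10.15
tool_pos: [0.5892, 0.0527, 0.1683]
tcp_rot: [1.963, 2.453, 0.0]
wrist_force: [-0.4, 0.9, 4.8]
width: -0.002
grip_force: 2.4
```

Call:
{"fn": "step_arm", "kwargs": {
  "motion": [
    [0, 0, 0, 0.1, 0],
    [0, 0, 0, 0.2, 0],
    [0, 0, 0, 0.3, 0],
    [0, 0, 0, 0.4, 0]
  ]
}}

```text
time: 10.55
tool_pos: [0.5892, 0.0527, 0.1642]
tcp_rot: [-1.963, -2.453, 0.0]
wrist_force: [-0.3, 0.2, 5.1]
width: -0.0
grip_force: 2.4
```

Call:
{"fn": "step_arm", "kwargs": {
  "motion": [
    [0, 0, 0, 0.1, 0],
    [0, 0, 0, 0.2, 0],
    [0, 0, 0, 0.3, 0],
    [0, 0, 0, 0.4, 0],
    [0, 0, 0, 0.5, 0]
  ]
}}

```text
time: 11.05
tool_pos: [0.5892, 0.0527, 0.1592]
tcp_rot: [-1.963, -2.453, -0.0]
wrist_force: [-0.0, -0.0, 5.5]
width: -0.001
grip_force: 2.4
```

Call:
{"fn": "step_arm", "kwargs": {
  "motion": [
    [0, 0, 0, 0.1, 0],
    [0, 0, 0, 0.2, 0],
    [0, 0, 0, 0.3, 0],
    [0, 0, 0, 0.4, 0]
  ]
}}

```text
time: 11.45
tool_pos: [0.5892, 0.0527, 0.1552]
tcp_rot: [-1.963, -2.453, 0.0]
wrist_force: [-0.7, 0.4, 5.0]
width: -0.004
grip_force: 2.4
```

Call:
{"fn": "step_arm", "kwargs": {
  "motion": [
    [0, 0, 0, 0.1, 0],
    [0, 0, 0, 0.2, 0],
    [0, 0, 0, 0.3, 0],
    [0, 0, 0, 0.4, 0],
    [0, 0, 0, 0.5, 0]
  ]
}}

```text
time: 11.95
tool_pos: [0.5892, 0.0527, 0.1502]
tcp_rot: [-1.963, -2.453, -0.0]
wrist_force: [-1.1, -0.2, 4.9]
width: -0.0
grip_force: 2.4
```

Call:
{"fn": "step_arm", "kwargs": {
  "motion": [
    [0, 0, 0, 0.1, 0],
    [0, 0, 0, 0.2, 0],
    [0, 0, 0, 0.3, 0],
    [0, 0, 0, 0.4, 0],
    [0, 0, 0, 0.5, 0]
  ]
}}

```text
time: 12.45
tool_pos: [0.5892, 0.0527, 0.1452]
tcp_rot: [-1.963, -2.453, 0.0]
wrist_force: [-0.0, 0.2, 5.3]
width: -0.002
grip_force: 2.6
```

Call:
{"fn": "step_arm", "kwargs": {
  "motion": [
    [0, 0, 0, 0.1, 0],
    [0, 0, 0, 0.2, 0],
    [0, 0, 0, 0.3, 0],
    [0, 0, 0, 0.4, 0],
    [0, 0, 0, 0.4, 0]
  ]
}}

```text
time: 12.95
tool_pos: [0.5915, 0.0531, 0.1451]
tcp_rot: [1.961, 2.45, 0.006]
wrist_force: [-3.3, 1.3, 17.6]
width: 0.003
grip_force: 9.0
```

Call:
{"fn": "step_arm", "kwargs": {
  "motion": [
    [0, 0, 0, -3, 0],
    [0, 0, 0, -7, 0],
    [0, 0, 0, -9.5, 0],
    [0, 0, 0, -9.5, 0]
  ]
}}

```text
time: 13.35
tool_pos: [0.5916, 0.0527, 0.2405]
tcp_rot: [1.959, 2.448, 0.007]
wrist_force: [0.3, 0.6, -0.2]
width: -0.001
grip_force: 0.0
```

Call:
{"fn": "step_arm", "kwargs": {
  "motion": [
    [0, -4, 0, 0, 0],
    [0, -7, 0, 0, 0],
    [0, -7.6, 0, 0, 0],
    [0, -7.6, 0, 0, 0]
  ]
}}

```text
time: 13.75
tool_pos: [0.605, -0.0223, 0.2342]
tcp_rot: [-1.964, -2.449, 0.003]
wrist_force: [0.5, -0.1, -0.4]
width: -0.002
grip_force: 0.0
```

```bash
python3 - <<'E'
from h import *
thumb(); go(*H['D'],.172,12.7)
E
```

```text
thumb [320. 223.] 2531 [ 0.6053 -0.0181  0.1926] [0.035 0.033 0.006]
shift [-0.06  0.18  6.25] twist -0.1 yaw now 12.6 tilt [-2.9e-03  8.0e-04 -1.0e+00] pos [ 0.6049 -0.0214  0.2345]
```

C is home at 0.145 m. Now D.

Call:
{"fn": "step_arm", "kwargs": {
  "motion": [
    [0, 0, 0, 1.8, 0],
    [0, 0, 0, 3.3, 0],
    [0, 0, 0, 4.0, 0],
    [0, 0, 0, 4.6, 0],
    [0, 0, 0, 5.2, 0],
    [0, 0, 0, 5.7, 0],
    [0, 0, 0, 6.1, 0],
    [0, 0, 0, 6.3, 0]
  ]
}}

```text
time: 14.6
tool_pos: [0.6069, -0.0211, 0.1747]
tcp_rot: [1.961, 2.452, 0.003]
wrist_force: [-0.5, 0.3, 5.9]
width: -0.001
grip_force: 2.9
```

Call:
{"fn": "step_arm", "kwargs": {
  "motion": [
    [0, 0, 0, 0.1, 0],
    [0, 0, 0, 0.2, 0],
    [0, 0, 0, 0.3, 0],
    [0, 0, 0, 0.4, 0],
    [0, 0, 0, 0.5, 0]
  ]
}}

```text
time: 15.1
tool_pos: [0.6072, -0.0211, 0.1702]
tcp_rot: [1.961, 2.451, 0.003]
wrist_force: [-0.8, -0.3, 6.2]
width: 0.001
grip_force: 2.9
```

Call:
{"fn": "step_arm", "kwargs": {
  "motion": [
    [0, 0, 0, 0.1, 0],
    [0, 0, 0, 0.2, 0],
    [0, 0, 0, 0.3, 0],
    [0, 0, 0, 0.4, 0]
  ]
}}

```text
time: 15.5
tool_pos: [0.6071, -0.0211, 0.1662]
tcp_rot: [1.961, 2.451, 0.003]
wrist_force: [-0.9, 0.2, 6.3]
width: 0.004
grip_force: 2.9
```

Call:
{"fn": "step_arm", "kwargs": {
  "motion": [
    [0, 0, 0, 0.1, 0],
    [0, 0, 0, 0.2, 0],
    [0, 0, 0, 0.3, 0],
    [0, 0, 0, 0.4, 0],
    [0, 0, 0, 0.5, 0]
  ]
}}

```text
time: 16.0
tool_pos: [0.6072, -0.0212, 0.1612]
tcp_rot: [1.961, 2.451, 0.003]
wrist_force: [-1.2, 0.5, 5.1]
width: -0.001
grip_force: 2.9
```

Call:
{"fn": "step_arm", "kwargs": {
  "motion": [
    [0, 0, 0, 0.1, 0],
    [0, 0, 0, 0.2, 0],
    [0, 0, 0, 0.3, 0],
    [0, 0, 0, 0.4, 0]
  ]
}}

```text
time: 16.4
tool_pos: [0.6072, -0.0211, 0.1572]
tcp_rot: [1.961, 2.451, 0.003]
wrist_force: [-0.8, 0.8, 6.1]
width: 0.001
grip_force: 2.9
```

Call:
{"fn": "step_arm", "kwargs": {
  "motion": [
    [0, 0, 0, 0.1, 0],
    [0, 0, 0, 0.2, 0],
    [0, 0, 0, 0.3, 0],
    [0, 0, 0, 0.4, 0],
    [0, 0, 0, 0.5, 0]
  ]
}}

```text
time: 16.9
tool_pos: [0.6072, -0.0211, 0.1522]
tcp_rot: [1.961, 2.451, 0.003]
wrist_force: [-1.2, 0.2, 5.3]
width: -0.001
grip_force: 2.9
```

Call:
{"fn": "step_arm", "kwargs": {
  "motion": [
    [0, 0, 0, 0.1, 0],
    [0, 0, 0, 0.2, 0],
    [0, 0, 0, 0.3, 0],
    [0, 0, 0, 0.4, 0],
    [0, 0, 0, 0.5, 0]
  ]
}}

```text
time: 17.4
tool_pos: [0.6072, -0.0211, 0.1472]
tcp_rot: [1.961, 2.451, 0.003]
wrist_force: [-1.6, 0.9, 6.3]
width: -0.002
grip_force: 2.9
```

Call:
{"fn": "step_arm", "kwargs": {
  "motion": [
    [0, 0, 0, 0.1, 0],
    [0, 0, 0, 0.2, 0],
    [0, 0, 0, 0.3, 0],
    [0, 0, 0, 0.4, 0],
    [0, 0, 0, 0.5, 0],
    [0, 0, 0, 0.6, 0],
    [0, 0, 0, 0.6, 0]
  ]
}}

```text
time: 18.1
tool_pos: [0.6098, -0.0213, 0.1452]
tcp_rot: [1.958, 2.447, 0.009]
wrist_force: [-1.9, 0.5, 19.9]
width: 0.001
grip_force: 9.2
```

Call:
{"fn": "step_arm", "kwargs": {
  "motion": [
    [0, 0, 0, -3, 0],
    [0, 0, 0, -7, 0],
    [0, 0, 0, -10.5, 0],
    [8.5, 0, 0, -11.5, 0],
    [8.5, 0, 0, -11.5, 0]
  ]
}}

```text
time: 18.6
tool_pos: [0.6074, -0.0213, 0.257]
tcp_rot: [1.96, 2.45, 0.005]
wrist_force: [0.2, 0.1, 0.4]
width: 0.333
grip_force: 0.0
```

```bash
python3 - <<'E'
from h import *
im,d,K,T,s=grab("top"); P=cloud(d,K,T).reshape(-1,3); P[:,1]+=.0012
im2,d2,K2,T2,s=grab("scene"); P2=cloud(d2,K2,T2).reshape(-1,3); P2[:,1]-=.0012
save("top1.png",cv2.resize(im[140:260,190:480],None,fx=2.7,fy=2.7))
P=np.vstack([P,P2])
for k,h in H.items():
    near=np.hypot(*(P[:,:2]-h).T)<.038
    q=P[near&(abs(P[:,2]-.134)<.004)]
    t=P[near&(P[:,2]>.142)&(P[:,2]<.2)]
    r=cv2.minAreaRect((q[:,:2]*1000).astype(np.float32))
    w,V=np.linalg.eigh(np.cov(q[:,:2].T)); v=V[:,1]*np.sign(V[1,1])
    print(k,len(q),np.round(r[0],1),np.round(r[1],1),round(r[2],1),'pca x-yaw',np.degrees(np.arctan2(v[1],v[0]))-90,'thumb z',np.percentile(t[:,2],[50,90]).round(4) if len(t) else None)
go(*H['B'],.172,12.7)
E
```

```text
A 306 [539.7 274.5] [36.7 58.7] 20.2 pca x-yaw 17.307404942971303 thumb z [0.1563 0.1589]
B 346 [573.  127.2] [36.6 57.7] 4.4 pca x-yaw 5.066632254584235 thumb z [0.1673 0.1701]
C 214 [590.7  51.8] [37.7 57.9] 17.6 pca x-yaw 23.20050680669425 thumb z [0.1453 0.1473]
D 166 [607.2 -22.3] [37.2 57.9] 3.4 pca x-yaw 1.2168008370683765 thumb z [0.145  0.1473]
shift [15.14  0.15  8.1 ] twist -0.0 yaw now 12.7 tilt [-1.7e-03  2.0e-04 -1.0e+00] pos [ 0.6052 -0.0212  0.2529]
```

Call:
{"fn": "step_arm", "kwargs": {
  "motion": [
    [8.5, 4, 0, 0, 4],
    [8.5, 8, 0, 0, 7.7],
    [8.5, 12, 0, 0, 7.7],
    [8.5, 15.1, 0.1, 0, 7.7],
    [8.5, 15.1, 0.1, 0, 7.7],
    [8.5, 15.1, 0.1, 0, 7.7]
  ]
}}

```text
time: 19.3
tool_pos: [0.5724, 0.1263, 0.2517]
tcp_rot: [-2.12, -2.316, 0.006]
wrist_force: [-0.2, -0.1, -0.3]
width: 0.994
grip_force: 0.0
```

```bash
python3 - <<'E'
from h import *
im=thumb(); save("w2.png",im); go(.573,.1275,.106,4.8)
print(bot.read_state()['width'])
E
```

```text
thumb [318. 200.] 1889 [0.5711 0.1299 0.1671] [0.035 0.035 0.005]
shift [ 0.2   0.08 14.62] twist 0.2 yaw now 5.0 tilt [-0.0032 -0.0012 -1.    ] pos [0.5728 0.1256 0.2522]
0.9966768769268655
```

View pics/w2.png

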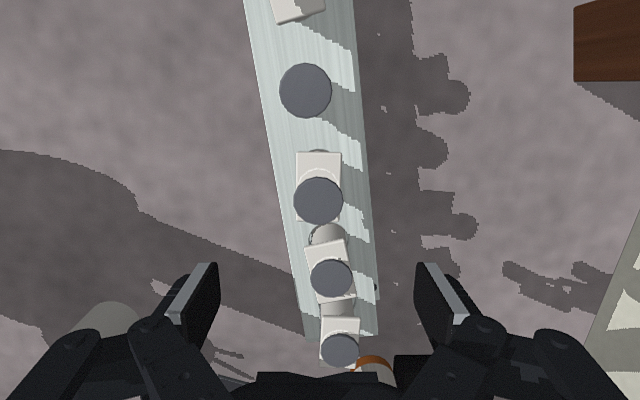

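The wrist view shows B's thumb rest at (318,200), midway between the fingers, with its flange square to them. The tube cap is at (305,90).

Call:
{"fn": "step_arm", "kwargs": {
  "motion": [
    [8.5, 0.2, 0.05, 4, 0],
    [8.5, 0.2, 0.05, 8, 0],
    [8.5, 0.2, 0.05, 11.5, 0],
    [8.5, 0.2, 0.05, 13.5, 0],
    [8.5, 0.2, 0.05, 14.5, 0],
    [8.5, 0.2, 0.05, 14.5, 0]
  ],
  "force": 35
}}

```text
time: 19.95
tool_pos: [0.5728, 0.1268, 0.1071]
tcp_rot: [-2.123, -2.312, 0.005]
wrist_force: [0.3, 0.3, -0.2]
width: 0.992
grip_force: 0.0
```

Call:
{"fn": "step_arm", "kwargs": {
  "motion": [
    [6, 0, 0, 0, 0],
    [4.5, 0, 0, 0, 0],
    [3, 0, 0, 0, 0],
    [2, 0, 0, 0, 0],
    [2, 0, 0, 0, 0],
    [2, 0, 0, 0, 0],
    [2, 0, 0, 0, 0],
    [2, 0, 0, 0, 0]
  ],
  "force": 35
}}

```text
time: 20.75
tool_pos: [0.5752, 0.1284, 0.111]
tcp_rot: [2.122, 2.314, 0.003]
wrist_force: [-0.3, -0.7, 5.7]
width: 0.412
grip_force: 34.7
```

Call:
{"fn": "step_arm", "kwargs": {
  "motion": [
    [2, 0, 0, -0.5, 0],
    [2, 0, 0, -1.5, 0],
    [2, 0, 0, -4, 0],
    [2, 0, 0, -7, 0],
    [2, 0, 0, -10, 0],
    [2, 0, 0, -13, 0],
    [2, 0, 0, -16, 0],
    [2, 0, 0, -18, 0],
    [2, 0, 0, -18.5, 0],
    [2, 0, 0, -18.5, 0]
  ]
}}

```text
time: 21.75
tool_pos: [0.5743, 0.1282, 0.2951]
tcp_rot: [2.123, 2.315, 0.002]
wrist_force: [0.7, -0.5, -0.9]
width: 0.413
grip_force: 36.0
```

```bash
python3 - <<'E'
from h import *
im,d,K,T,s=grab("wrist"); save("w3.png",im)
P=cloud(d,K,T); Q=(P-s['tool_pos'])@rot(s['tcp_rot'])
m=(abs(Q[...,0])<.05)&(abs(Q[...,1])<.03)&(Q[...,2]<.09)&(Q[...,2]>-.08)
n,l,st,c=cv2.connectedComponentsWithStats(m.astype(np.uint8))
for i in range(1,n):
    if st[i,4]>200: q=Q[l==i]; print(c[i].round(),st[i,4],q.min(0).round(3),q.max(0).round(3),np.median(q,0).round(3))
print(s['wrist_force'],s['width']); go(.5443,-.364,.295)
E
```

```text
[317. 306.] 27932 [-0.009 -0.03  -0.08 ] [0.031 0.03  0.09 ] [ 0.013 -0.001 -0.053]
[ 0.67170281 -0.52348208 -0.87951178] 0.41296402792547815
shift [-48.77  -7.17  -0.13] twist 0 yaw now 5.0 tilt [-1.1e-03 -1.0e-04 -1.0e+00] pos [0.5736 0.1281 0.2936]
```

View pics/w3.png

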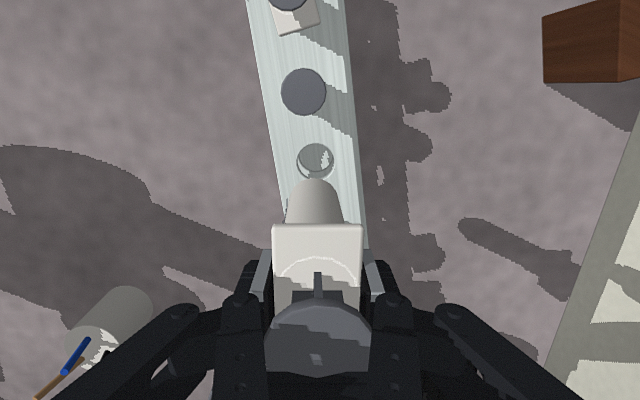

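The picture shows syringe B held upright between the fingers, with its empty hole at (315,160).

Call:
{"fn": "step_arm", "kwargs": {
  "motion": [
    [2, -1.5, -0.2, 0, 0],
    [2, -4.5, -0.7, 0, 0],
    [2, -8.5, -1.3, 0, 0],
    [2, -13, -1.9, 0, 0],
    [2, -17.5, -2.6, 0, 0],
    [2, -22, -3.2, 0, 0],
    [2, -26.5, -3.9, 0, 0],
    [2, -31, -4.6, 0, 0],
    [2, -35.5, -5.2, 0, 0],
    [2, -40, -5.9, 0, 0],
    [2, -44, -6.5, 0, 0],
    [2, -47, -6.9, 0, 0],
    [2, -48.5, -7.2, 0, 0],
    [2, -48.8, -7.2, 0, 0],
    [2, -48.8, -7.2, 0, 0],
    [2, -48.8, -7.2, 0, 0]
  ]
}}

```text
time: 23.4
tool_pos: [0.5446, -0.3628, 0.294]
tcp_rot: [-2.121, -2.316, -0.001]
wrist_force: [0.3, -0.2, -2.0]
width: 0.417
grip_force: 36.0
```

```bash
python3 - <<'E'
from h import *
im,d,K,T,s=grab("top"); save("top2.png",cv2.resize(im[130:290,340:520],None,fx=3.5,fy=3.5))
go(.5443,-.364,.12,5)
E
```

```text
shift [-0.14 -0.06 17.42] twist 0.1 yaw now 5.1 tilt [-1.e-04  7.e-04 -1.e+00] pos [ 0.5448 -0.3627  0.2942]
```

View pics/top2.png

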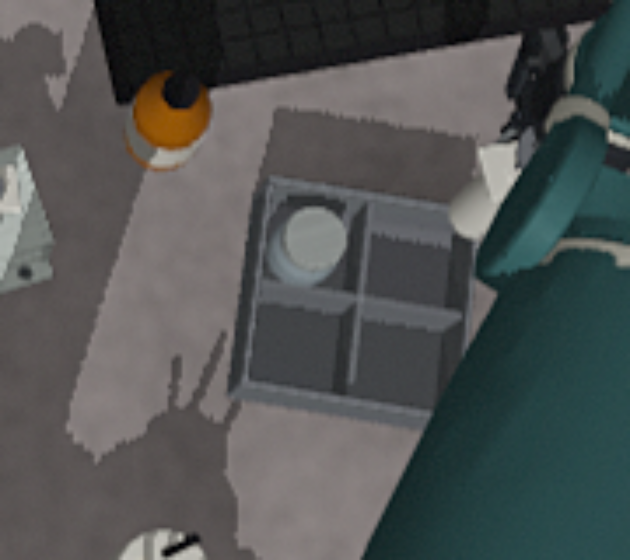

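The top view shows the jar at (315,240), with the upper-right compartment around (410,265). The held syringe at (480,200) looks shifted outward by parallax at its height, which agrees with the computed pose.

Call:
{"fn": "step_arm", "kwargs": {
  "motion": [
    [2, -0.1, 0, 3, 0],
    [2, -0.1, 0, 7, 0],
    [2, -0.1, 0, 11, 0],
    [2, -0.1, 0, 14.5, 0],
    [2, -0.1, 0, 16.5, 0],
    [2, -0.1, 0, 17.3, 0],
    [2, -0.1, 0, 17.6, 0],
    [2, -0.1, 0, 17.8, 0],
    [2, -0.1, 0, 17.8, 0]
  ]
}}

```text
time: 24.35
tool_pos: [0.5457, -0.3657, 0.1181]
tcp_rot: [2.121, 2.314, 0.001]
wrist_force: [-0.1, 0.1, -1.3]
width: 0.414
grip_force: 36.0
```

Call:
{"fn": "step_arm", "kwargs": {
  "motion": [
    [2, 0, 0, 0.2, 0],
    [2, 0, 0, 0.4, 0],
    [2, 0, 0, 0.6, 0],
    [2, 0, 0, 0.7, 0],
    [2, 0, 0, 0.8, 0]
  ]
}}

```text
time: 24.85
tool_pos: [0.5445, -0.3653, 0.1081]
tcp_rot: [-2.123, -2.315, 0.0]
wrist_force: [-0.7, 0.2, -0.3]
width: 0.414
grip_force: 36.2
```

Call:
{"fn": "step_arm", "kwargs": {
  "motion": [
    [2, 0, 0, 0.1, 0],
    [2, 0, 0, 0.2, 0],
    [2, 0, 0, 0.2, 0]
  ]
}}

```text
time: 25.15
tool_pos: [0.5449, -0.366, 0.108]
tcp_rot: [2.122, 2.314, -0.001]
wrist_force: [-1.7, 0.3, 5.7]
width: 0.411
grip_force: 36.5
```

Call:
{"fn": "step_arm", "kwargs": {
  "motion": [
    [4.5, 0, 0, -0.2, 0],
    [6, 0, 0, -0.2, 0],
    [8, 0, 0, -0.2, 0],
    [8.5, 0, 0, -0.2, 0]
  ]
}}

```text
time: 25.55
tool_pos: [0.5445, -0.3651, 0.108]
tcp_rot: [-2.123, -2.315, -0.0]
wrist_force: [-0.4, 0.8, 1.3]
width: 0.99
grip_force: 0.0
```

Call:
{"fn": "step_arm", "kwargs": {
  "motion": [
    [8.5, 0, 0, -2, 0],
    [8.5, 0, 0, -5, 0],
    [8.5, 0, 0, -9, 0],
    [8.5, 0, 0, -13, 0],
    [8.5, 0, 0, -16, 0],
    [8.5, 0, 0, -16, 0]
  ]
}}

```text
time: 26.15
tool_pos: [0.5472, -0.3671, 0.2752]
tcp_rot: [2.116, 2.308, 0.002]
wrist_force: [-0.3, 0.0, 0.3]
width: 0.992
grip_force: 0.0
```

```bash
python3 - <<'E'
from h import *
im,d,K,T,s=grab("wrist"); save("w4.png",im); P=cloud(d,K,T)
for a,b in((.155,.175),(.126,.136),(.066,.075)):
    m=(P[...,2]>a)&(P[...,2]<b)&(np.hypot(P[...,0]-.5443,P[...,1]+.364)<.05); q=P[m]
    if len(q): print(a,len(q),((q.min(0)+q.max(0))/2).round(4),np.ptp(q,axis=0).round(3))
go(.54,.275,.26,19.5)
E
```

```text
0.155 1574 [ 0.5413 -0.3632  0.1637] [0.035 0.035 0.006]
0.126 1168 [ 0.5411 -0.3631  0.1303] [0.04  0.059 0.007]
0.066 352 [ 0.5476 -0.3729  0.069 ] [0.087 0.063 0.006]
shift [63.95  4.93  0.95] twist -14.5 yaw now 5.0 tilt [ 0.0052 -0.0038 -1.    ] pos [ 0.5461 -0.3663  0.2719]
```

View pics/w4.png

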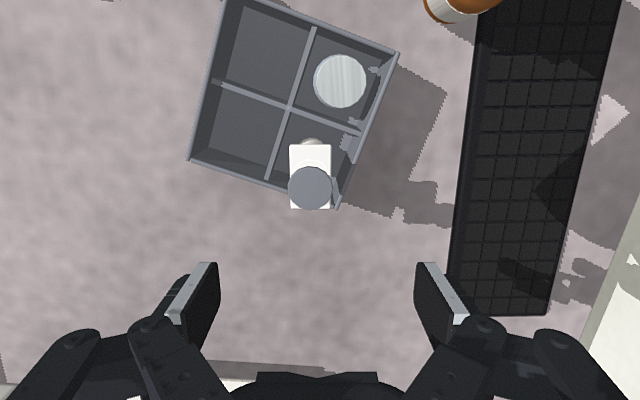

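The picture shows syringe B upright in its compartment at (310,185) and the jar undisturbed at (340,80). Back to A.

Call:
{"fn": "step_arm", "kwargs": {
  "motion": [
    [8.5, 4, 0.3, 0, -3],
    [8.5, 8.5, 0.6, 0, -6],
    [8.5, 13, 1, 0, -10],
    [8.5, 17.5, 1.3, 0, -14.5],
    [8.5, 22, 1.7, 0, -14.5],
    [8.5, 26.5, 2, 0, -14.5],
    [8.5, 31, 2.4, 0, -14.5],
    [8.5, 35.5, 2.7, 0, -14.5],
    [8.5, 40, 3.1, 0, -14.5],
    [8.5, 44.5, 3.4, 0, -14.5],
    [8.5, 49, 3.8, 0, -14.5],
    [8.5, 53.5, 4.1, 0, -14.5],
    [8.5, 58, 4.5, 0, -14.5],
    [8.5, 61.5, 4.8, 0, -14.5],
    [8.5, 63.9, 4.9, 0, -14.5],
    [8.5, 63.9, 4.9, 0.5, -14.5],
    [8.5, 63.9, 4.9, 1, -14.5],
    [8.5, 63.9, 4.9, 1, -14.5]
  ]
}}

```text
time: 28.0
tool_pos: [0.5371, 0.2741, 0.2556]
tcp_rot: [-1.814, -2.563, 0.006]
wrist_force: [0.5, -0.1, 0.3]
width: 0.995
grip_force: 0.0
```

```bash
python3 - <<'E'
from h import *
im=thumb(); save("w5.png",im); go(.5398,.275,.107,19.5)
E
```

```text
thumb [322. 195.] 1682 [0.5382 0.2777 0.1561] [0.035 0.035 0.006]
shift [ 0.02  0.3  14.95] twist -0.1 yaw now 19.4 tilt [-0.0027 -0.0017 -1.    ] pos [0.5375 0.2741 0.2565]
```

View pics/w5.png

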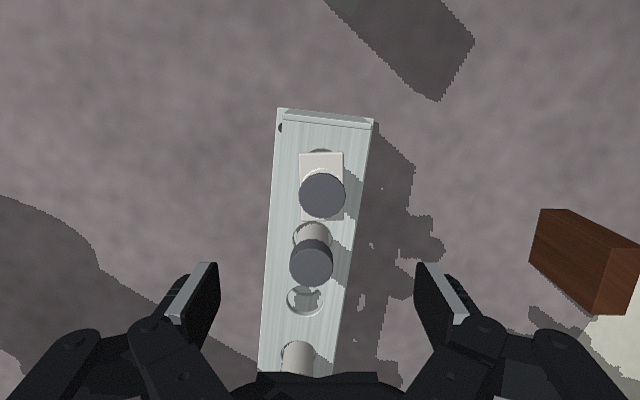

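The picture shows A at (322,195) with its flange square to the fingers. The tube is at (311,260) and B's empty hole at (304,300).

Call:
{"fn": "step_arm", "kwargs": {
  "motion": [
    [8.5, 0.1, 0.2, 4, 0],
    [8.5, 0.1, 0.2, 8, 0],
    [8.5, 0.1, 0.2, 11.5, 0],
    [8.5, 0.1, 0.2, 13.7, 0],
    [8.5, 0.1, 0.2, 14.9, 0],
    [8.5, 0.1, 0.2, 14.9, 0]
  ]
}}

```text
time: 28.65
tool_pos: [0.5386, 0.2757, 0.1074]
tcp_rot: [-1.815, -2.562, 0.005]
wrist_force: [-0.3, -0.1, -0.6]
width: 0.998
grip_force: 0.0
```

Call:
{"fn": "step_arm", "kwargs": {
  "motion": [
    [6, 0, 0, 0, 0],
    [4.5, 0, 0, 0, 0],
    [3, 0, 0, 0, 0],
    [2, 0, 0, 0, 0],
    [2, 0, 0, 0, 0],
    [2, 0, 0, 0, 0],
    [2, 0, 0, 0, 0],
    [2, 0, 0, 0, 0]
  ]
}}

```text
time: 29.45
tool_pos: [0.5408, 0.2778, 0.1111]
tcp_rot: [1.813, 2.564, 0.004]
wrist_force: [-1.4, -0.0, 6.0]
width: 0.416
grip_force: 34.9
```

Call:
{"fn": "step_arm", "kwargs": {
  "motion": [
    [2, 0, 0, -0.5, 0],
    [2, 0, 0, -1.5, 0],
    [2, 0, 0, -4, 0],
    [2, 0, 0, -7, 0],
    [2, 0, 0, -10, 0],
    [2, 0, 0, -13, 0],
    [2, 0, 0, -16, 0],
    [2, 0, 0, -18, 0],
    [2, 0, 0, -18.5, 0],
    [2, 0, 0, -18.5, 0]
  ]
}}

```text
time: 30.45
tool_pos: [0.54, 0.2773, 0.2952]
tcp_rot: [1.814, 2.564, 0.002]
wrist_force: [0.0, 0.5, -2.7]
width: 0.412
grip_force: 35.6
```

```bash
python3 - <<'E'
from h import *
s=bot.read_state(); print(s['wrist_force'],s['width'],s['torque']); go(.4857,-.264,.295,19.5)
E
```

```text
[ 0.04261197  0.48913023 -2.65042897] 0.41213576449141226 [ 0.00580495 -0.02550172  0.02550011]
shift [-4.923e+01 -2.315e+01 -3.000e-02] twist -0.0 yaw now 19.5 tilt [ 1.4e-03  7.0e-04 -1.0e+00] pos [0.54   0.2773 0.2952]
```

Call:
{"fn": "step_arm", "kwargs": {
  "motion": [
    [2, -1.5, -0.7, 0, 0],
    [2, -4.5, -2.1, 0, 0],
    [2, -8, -3.8, 0, 0],
    [2, -12, -5.6, 0, 0],
    [2, -16, -7.5, 0, 0],
    [2, -20, -9.4, 0, 0],
    [2, -24, -11.3, 0, 0],
    [2, -28, -13.2, 0, 0],
    [2, -32, -15, 0, 0],
    [2, -36, -16.9, 0, 0],
    [2, -40, -18.8, 0, 0],
    [2, -44, -20.7, 0, 0],
    [2, -47, -22.1, 0, 0],
    [2, -48.8, -22.9, 0, 0],
    [2, -49.2, -23.1, 0, 0],
    [2, -49.2, -23.1, 0, 0],
    [2, -49.2, -23.1, 0, 0]
  ]
}}

```text
time: 32.15
tool_pos: [0.4852, -0.2628, 0.2932]
tcp_rot: [-1.813, -2.563, -0.0]
wrist_force: [-0.0, 0.5, -1.7]
width: 0.412
grip_force: 35.6
```

```bash
python3 - <<'E'
from h import *
go(.4857,-.264,.118,19.5)
E
```

```text
shift [-0.17  0.03 17.52] twist -0.0 yaw now 19.5 tilt [-0.0017  0.0016 -1.    ] pos [ 0.4852 -0.2628  0.2932]
```

Call:
{"fn": "step_arm", "kwargs": {
  "motion": [
    [2, 0, 0, 3, 0],
    [2, 0, 0, 7, 0],
    [2, 0, 0, 11, 0],
    [2, 0, 0, 14.5, 0],
    [2, 0, 0, 16.5, 0],
    [2, 0, 0, 17.3, 0],
    [2, 0, 0, 17.6, 0],
    [2, 0, 0, 17.7, 0],
    [2, 0, 0, 17.7, 0]
  ]
}}

```text
time: 33.05
tool_pos: [0.487, -0.2641, 0.1189]
tcp_rot: [1.812, 2.563, 0.0]
wrist_force: [0.7, 0.1, -0.6]
width: 0.41
grip_force: 35.6
```

Call:
{"fn": "step_arm", "kwargs": {
  "motion": [
    [2, 0, 0, 0.2, 0],
    [2, 0, 0, 0.4, 0],
    [2, 0, 0, 0.6, 0],
    [2, 0, 0, 0.7, 0],
    [2, 0, 0, 0.8, 0],
    [2, 0, 0, 0.9, 0],
    [2, 0, 0, 1.0, 0]
  ]
}}

```text
time: 33.75
tool_pos: [0.4862, -0.2641, 0.1081]
tcp_rot: [1.813, 2.564, -0.001]
wrist_force: [-1.7, -0.9, 7.6]
width: 0.411
grip_force: 36.3
```

Contact is at the expected height, so I'll release, retreat and check.

Call:
{"fn": "step_arm", "kwargs": {
  "motion": [
    [4.5, 0, 0, -0.2, 0],
    [6, 0, 0, -0.2, 0],
    [8, 0, 0, -0.2, 0],
    [8.5, 0, 0, -0.2, 0]
  ]
}}

```text
time: 34.15
tool_pos: [0.4858, -0.2636, 0.1093]
tcp_rot: [1.814, 2.565, 0.0]
wrist_force: [0.1, -0.2, -0.7]
width: 0.995
grip_force: 0.0
```

Call:
{"fn": "step_arm", "kwargs": {
  "motion": [
    [8.5, 0, 0, -2, 0],
    [8.5, 0, 0, -5, 0],
    [8.5, 0, 0, -9, 0],
    [8.5, 0, 0, -13, 0],
    [8.5, 0, 0, -17, 0],
    [8.5, 4, 0, -19, 0],
    [8.5, 8, 0, -19, 0],
    [8.5, 12, 0, -19, 0],
    [8.5, 12, 0, -19, 0],
    [8.5, 12, 0, -19, 0]
  ]
}}

```text
time: 35.15
tool_pos: [0.4458, -0.1501, 0.2995]
tcp_rot: [1.811, 2.565, -0.0]
wrist_force: [0.5, 0.6, 0.3]
width: 0.994
grip_force: 0.0
```

```bash
python3 - <<'E'
from h import *
im,d,K,T,s=grab("scene"); save("s2.png",im); P=cloud(d,K,T)
pts=dict(H); pts['binB']=np.array([.5435,-.364]); pts['binA']=np.array([.4857,-.264])
for k,h in pts.items():
    near=np.hypot(P[...,0]-h[0],P[...,1]-h[1])<.035
    for a,b in((.142,.18),(.127,.137)):
        q=P[near&(P[...,2]>a)&(P[...,2]<b)]
        if len(q)>20: print(k,len(q),((q.min(0)+q.max(0))/2).round(4),'z90',np.percentile(q[:,2],90).round(4))
print(s['tool_pos'],s['wrist_force'])
E
```

```text
C 112 [0.5906 0.0531 0.1458] z90 0.1471
C 139 [0.5908 0.0537 0.1328] z90 0.1356
D 116 [ 0.6074 -0.0208  0.1457] z90 0.1467
D 134 [ 0.6065 -0.0207  0.1323] z90 0.1362
binB 122 [ 0.5439 -0.3644  0.1557] z90 0.1664
binB 178 [ 0.5413 -0.3656  0.132 ] z90 0.1344
binA 103 [ 0.4868 -0.2651  0.1533] z90 0.1557
binA 153 [ 0.4848 -0.2639  0.1323] z90 0.1341
[ 0.44582627 -0.15006603  0.2995309 ] [0.51225885 0.56306945 0.30682901]
```

View pics/s2.png

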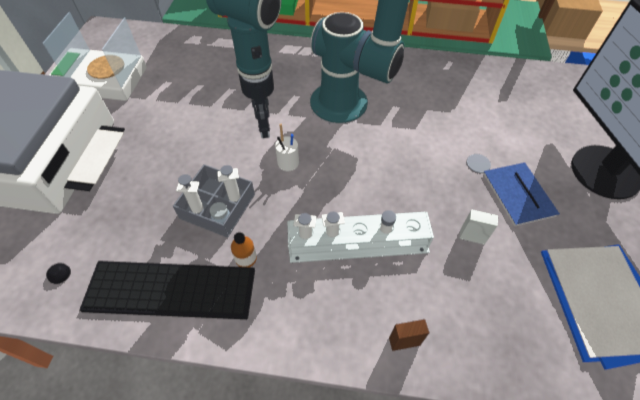

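The scene view shows both jammed syringes upright in the crate at (190,190) and (230,180), with the jar between them at (220,210). The two home syringes at (305,222) and (333,222) and the tube at (388,220) are still in the stand, and nothing else has moved.

```bash
python3 -c "
from workcell import bot
print(bot.finish_job())"
```

```text
the job is handed in; nothing more can be done
None
```

All four syringes are pressed: two went fully home and remain in the stand, and the two that jammed (about 12 and 22 mm short of home) are upright in separate empty compartments of the reject crate; the job was handed in at about 35 s, with no verdict returned.

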